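# Change the nozzle on the bench air coupler

### The job

Change the air nozzle on the bench coupler: pull its spring sleeve back until it catches and stays back by itself, take out the wide fan nozzle and lay it in the grey tray. Then push the needle nozzle (the one with the long thin tube) fully home in the coupler and, with the sleeve still back until then, trip the sleeve so that it snaps forward and locks the nozzle. Leave the stub nozzle, the plaster model, the spirit burner and the small die where they are, and let go of everything.

Things in the scene. Friction and masses are not known exactly. Their poses are not given: they have to be found in the camera images.
- coupler: fixed air coupler on a foot 110 x 62 x 8 mm. Origin on the worktop under the mouth; +x points level out of the mouth, z up. Grey block 44 mm wide at the back (x -94 to -60 mm, top at z 66 mm; a fitting on its side reaches y +38 mm), brass core tube of radius 11 mm from there to x 0; a steel sleeve slides on the tube
- mouth (a point): centre of the coupler's flat mouth, on its axis, 48 mm above the worktop; axes as the coupler's (x out of the mouth). Bore 13.4 mm in diameter, 28 mm deep; a shank has play in it and sags up to 0.1 rad. Two dogs in the bore close into the groove of a nozzle's shank when the sleeve goes forward and clear the bore when it is back
- sleeve (a joint): travel of the spring sleeve in m: 0 = forward (home, nozzle locked), 0.014 = fully back against its stop. Its over-centre spring pulls it forward with about 4 to 9 N until it is 0.0105 back; beyond that the spring holds it back (about 4 N). Moved forward again past 0.0105, it snaps home by itself
- sleeve_grip (a point): middle of the sleeve's waist, on the axis (23 mm behind the mouth when forward), moves with the sleeve; axes as the coupler's. Sleeve round, 38 mm long; knurled waist 30 mm in diameter, 30 mm long, between rims 35 mm in diameter and 4 mm long. It goes back along the coupler's -x
- fan_nozzle: metal air nozzle, in the coupler at the start, its x along the coupler's, shoulder at the mouth: square body 22 x 22 mm, 36 mm long, cone, flat tip 34 mm wide and 8 mm thick that ends 67 mm from the origin. Origin on the axis at the shoulder (flat end of the body); +x to the tip. Shank to -x: 24 mm long, 12 mm in diameter, end tapered, grooved. About 60 g
- fan_body (a point): centre of the fan nozzle's square body, 18 mm from the shoulder
- needle_nozzle: metal air nozzle with the same square body (22 x 22 x 36 mm) and shank, but a cone and a thin tube 5 mm in diameter that ends 90 mm from the origin. Origin on the axis at the shoulder; +x to the tip, shank to -x. Lies on the worktop on a flat of its body, axis level, 11 mm up. Fully home in the coupler when the shoulder meets the mouth
- needle_body (a point): centre of the needle nozzle's square body, 18 mm from the shoulder
- stub_nozzle: spare nozzle with the same body and shank and a short blunt tip 13 mm in diameter, 51 mm from origin to end; lies on the worktop and stays there
- tray: fixed open grey plastic tray, 100 (its x) x 130 (its y) mm outside, 18 mm high, walls and floor 3 mm thick; origin under its centre
- arch_model: plaster dental arch model, 59 x 62 x 31 mm, on the slab to the right; origin under its centre; leave alone
- burner: glass spirit burner, 62 mm in diameter, 69 mm high, behind the work; origin under its centre; leave alone
- die: small single-tooth die, 12 x 14 x 25 mm, standing between tray and vice; origin under its centre; leave alone

How it is judged:
On the way, in this order (a step that is already met when the one before it is completed fails the run):
1. the sleeve is back and stays there with the fingers off the coupler (value of joint sleeve above 0.0115 m and contact force between the fingers and coupler below 0.3 N), for 0.2 s.
2. the fan nozzle lies in the tray, let go, the sleeve still back (value of joint sleeve above 0.0115 m and x of fan_body in the frame of tray between -0.045 and 0.045 m and y of fan_body in the frame of tray between -0.055 and 0.055 m and height (world z) of fan_body below 0.024 m and linear speed of fan_nozzle below 0.03 m/s and contact force between the fingers and fan_nozzle below 0.2 N), for 0.2 s.
3. the needle nozzle is fully home in the coupler (shoulder within 5 mm of the mouth) with the sleeve still back (value of joint sleeve above 0.0115 m and distance between needle_nozzle and mouth below 0.005 m and angle between the x axis of needle_nozzle and the x axis of coupler, either way round below 0.2 rad), for 0.2 s.
4. the sleeve has snapped home with the fingers off the coupler (value of joint sleeve below 0.002 m and contact force between the fingers and coupler below 0.3 N), for 0.2 s.
At the end, for the whole second after the job is handed in: The sleeve is forward (within 2 mm of home), the needle nozzle sits in the coupler with its shoulder within 5 mm of the mouth and its axis within 0.2 rad of the coupler's, and the fan nozzle lies in the tray (the centre of its body inside the walls and under 24 mm high); both are at rest (value of joint sleeve below 0.002 m and distance between needle_nozzle and mouth below 0.005 m and angle between the x axis of needle_nozzle and the x axis of coupler, either way round below 0.2 rad and x of fan_body in the frame of tray between -0.045 and 0.045 m and y of fan_body in the frame of tray between -0.055 and 0.055 m and height (world z) of fan_body below 0.024 m and linear speed of each of fan_nozzle, needle_nozzle below 0.03 m/s); the robot touches nothing.
It fails at once if the stub nozzle is moved more than 15 mm (distance of stub_nozzle from where it was at the start of the episode above 0.015 m).
It fails at once if the plaster model is moved more than 15 mm (distance of arch_model from where it was at the start of the episode above 0.015 m).
It fails at once if the spirit burner is moved more than 15 mm (distance of burner from where it was at the start of the episode above 0.015 m).
It fails at once if the die is moved more than 15 mm or knocked over (distance of die from where it was at the start of the episode above 0.015 m or angle between die's own z axis and vertical above 0.5 rad).
It also fails if it takes over 67 s, if anything falls off the work surface, if the arm or the gripper's body presses on something with over 40 N, if the wrist force passes 120 N, or if a joint passes its speed limit or range.

### The arm

A 7-joint arm with a two-finger parallel gripper is mounted at the origin on a cart in front of the work surface, level with it; the furniture and walls round the work are solid. World frame = base frame: x ahead of the robot, y to its left, z up, the work surface at z = 0. Lengths are in m, angles in rad, forces in N, time in s.
With the tool pointing down it reaches from about 0.4 to 0.85 m from the base axis. Payload 4.5 kg.
Tool frame: the origin (TCP) lies at the very end of the fingers, on their centre line; the grasp point (between the pads) lies 19 mm behind it; z points along the fingers, y is the line along which they close (so a half turn about z gives the same grasp; the last joint's range is limited). The gripper opens to 88 mm and grips with 3 to 60 N. Pads are 18 mm wide; open, the fingers measure 123 mm over their backs; the gripper's body (75 mm by 187 mm) begins 45 mm behind the grasp point.
Start: joints at [1.175, 0.689, -0.195, 1.565, 0.157, 0.902, -0.215], TCP at [0.26, -0.568, 0.218] pointing down, gripper open.
Joint ranges: [-3.01, 3.01], [-0.46, 2.08], [-1.47, 1.51], [0.13, 2.56], [-1, 4.14], [0.04, 2.09], [-2.66, 2.66]. Speed limits (rad/s): [2.57, 2.57, 3.14, 3.14, 3.14, 3.14, 3.14].

### API

Orientations are given as a unit quaternion [x, y, z, w].
In Python, from plant import r, eyes, nets gives the robot as it stands.
- The arm moves only by the shell command python3 -m pendant 'ROWS' [FORCE]. ROWS is JSON, a list of rows, each an object of numbers: "claw": the opening, from 0 (shut) to 1 (fully open); "dx", "dy", "dz": the shift along the world's x, y, z in mm; "twist": the turn about the world's z in rad. In form: [{"claw": .., "dx": .., "dy": .., "dz": .., "twist": ..}, ...]. A call has 1 to 8 rows; each row is the pose to reach, as a shift and turn from the pose commanded when the call began; what a row does not reach only later rows make up. A row lasts 1/10 s, in which the tool goes at most 50 mm and 8.59 degrees, less where a joint would pass 70% of its speed; a pose out of reach is approached as far as the arm can. A call with a gripper value outside its range is refused whole. The fingers move at their own pace and stop on an object; FORCE is the grip in N (left out, the last holds). Time passes only in rows, so rows that repeat a pose let the fingers close. It gives the time, the measured TCP pose, the force, the opening and the grip force at its end, in the units of the state.
- r.get_state(): the state, without advancing time (a new reading comes with each control period).
- eyes.snapshot(name): name is "side" or "top" or "wrist"; returns (picture, depth): 480x640x3 uint8, blue, green, red; 480x640 float32, m along the optical axis (not along the pixel's ray), 0 where there is no reading.
- eyes.camera_info(name): a dict with "K" (3x3 intrinsics, pixels), "world_to_cam" (4x4, takes a point from world to camera coordinates); the wrist camera has in their place "T_tool_cam" (4x4, takes a point from camera to tool coordinates, whose origin is the TCP and whose axes are the flange's). Camera axes: x right, y down, z forward; pixel columns grow to the right and rows downward; lengths in m; the calibration is good to about 2 mm. The wrist camera is an equidistant fisheye: a pixel r from the principal point sees the ray r / f radians off the axis. A picture is of the moment at which its call begins: read the wrist's pose just before it. camera_info takes no time and is no camera call.
- r.finish_job(): hands the job in; it is judged then, once.
Trained networks look in the newest picture that a camera, given by its name, has taken for a name from the list of things; names that differ only in an ending like _2 or _b are one class to them, and where a whole thing is asked for, a point or a joint stands for the part that bears it (a point fixed in the world has none). Each returns a list of dicts, best first, with "confidence" (0 to 1); they miss things now and then, are a little off and sometimes report something else, mostly with a low value. They report only what shows in the picture. A call takes as long as a camera call.
- nets.spot_in(camera, query): "box" ([left, top, width, height] as shares, 0 to 1, of the picture: columns of its width, rows of its height, round what is visible of it).
- nets.place_of(camera, query): "position" ([column, row] as shares, 0 to 1, of the picture: columns of its width, rows of its height: a listed point, or the origin of a listed thing).
The state is a dict: "clock": time; "q": joint angles; "qd": joint speeds; "joint_torque": joint torques, N m; "tool_pos": TCP position; "eef_rot": TCP orientation; "contact_force": force on the tool from outside, world axes, zero at the start; "moment": the same for the moment, N m; "opening": opening from 0.0 (shut) to 1.0 (fully open); "finger_force": force on a finger pad.
Only numpy, scipy, OpenCV 4.12 (cv2) and the standard library are available. Lean on these libraries where they do the work, as an engineer would, in place of code of your own. Each camera call takes 0.05 s, during which the arm holds its last target. There are 200 camera calls.

## Working session

There is one attempt and no reset: what is moved stays moved. The work goes in short steps, Python scripts to look and compute and a shell command to move; the robot and the scene stay as the last step left them, time stands still between calls to the robot, and variables do not carry over. Pictures are saved under pics/ and viewed, at most 10 in all, crops included, and the job is handed in when it is done.

```bash
ls; mkdir -p pics; cat > h.py <<'E'
import numpy as np, cv2
from scipy.spatial.transform import Rotation as R
from plant import r, eyes, nets
def cloud(cam):
    im,d=eyes.snapshot(cam); c=eyes.camera_info(cam); K=np.array(c["K"]); T=np.linalg.inv(np.array(c["world_to_cam"]))
    v,u=np.mgrid[:480,:640]; P=np.stack([(u-K[0,2])/K[0,0]*d,(v-K[1,2])/K[1,1]*d,d],-1)
    return im,d,P@T[:3,:3].T+T[:3,3]
def at_z(cam,px,z):
    c=eyes.camera_info(cam); K=np.array(c["K"]); T=np.linalg.inv(np.array(c["world_to_cam"]))
    ray=T[:3,:3]@np.linalg.solve(K,[px[0],px[1],1.]); return T[:3,3]+ray*(z-T[2,3])/ray[2]
E
python3 - <<'E'
from h import *
out=[]
for cam in ("top","side"):
    im,d,P=cloud(cam); cv2.imwrite(f"pics/{cam}0.png",im); np.save(cam+"0.npy",P)
    for q,z in [("mouth",.048),("sleeve_grip",.048),("fan_body",.048),("needle_nozzle",.011),("needle_body",.011),("stub_nozzle",.011),("tray",0),("coupler",0),("die",0),("burner",0),("arch_model",0)]:
        for k in nets.place_of(cam,q)[:2]:
            px=np.array(k["position"])*[640,480]
            print(cam,q,round(k["confidence"],2),px.round(),at_z(cam,px,z).round(3))
s=r.get_state();print(s["clock"],s["tool_pos"],s["eef_rot"],s["opening"])
print(eyes.camera_info("wrist"))
E
```

```text
pics
top mouth 0.58 [354. 239.] [ 0.527 -0.05   0.048]
top mouth 0.23 [367. 233.] [ 0.538 -0.072  0.048]
top sleeve_grip 0.58 [367. 231.] [ 0.541 -0.074  0.048]
top fan_body 0.72 [474. 273.] [ 0.467 -0.264  0.048]
top fan_body 0.66 [342. 241.] [ 0.522 -0.028  0.048]
top needle_nozzle 0.8 [386. 296.] [ 0.425 -0.112  0.011]
top needle_body 0.56 [380. 299.] [ 0.42  -0.1    0.011]
top needle_body 0.23 [387. 296.] [ 0.426 -0.113  0.011]
top stub_nozzle 0.61 [301. 299.] [0.419 0.046 0.011]
top tray 0.58 [199. 304.] [0.408 0.235 0.   ]
top coupler 0.58 [357. 242.] [ 0.526 -0.058  0.   ]
top coupler 0.35 [356. 240.] [ 0.53  -0.057  0.   ]
top die 0.64 [366. 231.] [ 0.548 -0.074  0.   ]
top die 0.51 [261. 260.] [0.491 0.122 0.   ]
top burner 0.93 [313. 174.] [0.658 0.028 0.   ]
top burner 0.56 [356. 241.] [ 0.528 -0.056  0.   ]
top arch_model 0.76 [475. 274.] [ 0.469 -0.279  0.   ]
top arch_model 0.42 [378. 297.] [ 0.424 -0.097  0.   ]
side mouth 0.84 [331. 243.] [ 0.529 -0.046  0.048]
side sleeve_grip 0.6 [337. 236.] [ 0.529 -0.073  0.048]
side fan_body 0.64 [331. 250.] [ 0.52  -0.025  0.048
[... 373 characters left out ...]
]
side arch_model 0.93 [407. 207.] [ 0.464 -0.298  0.   ]
1.2 [ 0.26047293 -0.56812491  0.21841604] [ 9.76995238e-01  2.13261116e-01  1.57718361e-05 -1.69066963e-05] 1.000623203375061
{'K': array([[371.64829954,   0.        , 318.24925974],
       [  0.        , 371.64829954, 237.79852343],
       [  0.        ,   0.        ,   1.        ]]), 'T_tool_cam': array([[ 3.90475299e-04, -9.56486799e-01, -2.91775343e-01,
         7.61458927e-02],
       [ 9.99999921e-01,  3.93190268e-04,  4.93323635e-05,
         1.09141607e-04],
       [ 6.75374707e-05, -2.91775339e-01,  9.56486878e-01,
        -1.65504006e-01],
       [ 0.00000000e+00,  0.00000000e+00,  0.00000000e+00,
         1.00000000e+00]])}
```

```bash
python3 - <<'E'
from h import *
im=cv2.imread("pics/top0.png"); cv2.imwrite("pics/topc.png",cv2.resize(im[150:360,150:510],(800,467),interpolation=cv2.INTER_CUBIC))
im=cv2.imread("pics/side0.png"); cv2.imwrite("pics/sidec.png",cv2.resize(im[130:430,200:520],(640,600),interpolation=cv2.INTER_CUBIC))
P=np.load("top0.npy")
# coupler axis: cloud points of top-lying parts
def pca(m,n):
    Q=P[m];c=Q.mean(0); 
    w,v=np.linalg.eigh(np.cov(Q[:,:2].T)); a=v[:,1]; t=(Q[:,:2]-c[:2])@a
    print(n,m.sum(),"c",c.round(4),"dir",a.round(3),"ang",np.arctan2(a[1],a[0]).round(3),"range",t.min().round(3),t.max().round(3)); return c,a,t,Q
X,Y,Z=P[...,0],P[...,1],P[...,2]
near=(abs(X-.53)<.1)&(Y>-.19)&(Y<.05)
pca(near&(Z>.05)&(Z<.075)&(X<.62),"coupler top")
pca(near&(Z>.052)&(Z<.075)&(Y>-.09)&(X<.6),"sleeve/noz")
pca((abs(X-.42)<.07)&(Y>-.19)&(Y<-.03)&(Z>.006)&(Z<.03)&(X<.48),"needle")
pca((abs(X-.415)<.06)&(abs(Y-.045)<.05)&(Z>.006)&(Z<.03),"stub")
pca((abs(X-.41)<.12)&(abs(Y-.235)<.11)&(Z>.012)&(Z<.03),"tray rim")
pca((abs(X-.49)<.03)&(abs(Y-.12)<.03)&(Z>.015)&(Z<.04),"die")
E
```

```text
coupler top 1238 c [ 0.5344 -0.0875  0.0604] dir [-0.133  0.991] ang 1.704 range -0.057 0.08
sleeve/noz 582 c [ 0.5304 -0.0548  0.058 ] dir [-0.136  0.991] ang 1.708 range -0.037 0.042
needle 782 c [ 0.4196 -0.1353  0.0137] dir [0.116 0.993] ang 1.455 range -0.062 0.104
stub 350 c [0.4209 0.0626 0.0191] dir [0.276 0.961] ang 1.292 range -0.04 0.034
tray rim 492 c [0.4071 0.2343 0.0172] dir [-0.198  0.98 ] ang 1.77 range -0.125 0.078
die 30 c [0.4948 0.1249 0.0231] dir [-0.358  0.934] ang 1.937 range -0.005 0.006
```

View pics/topc.png

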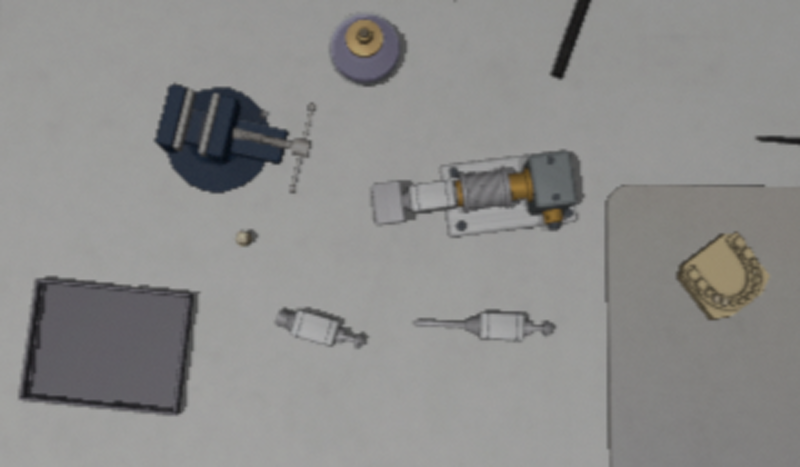

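View pics/sidec.png

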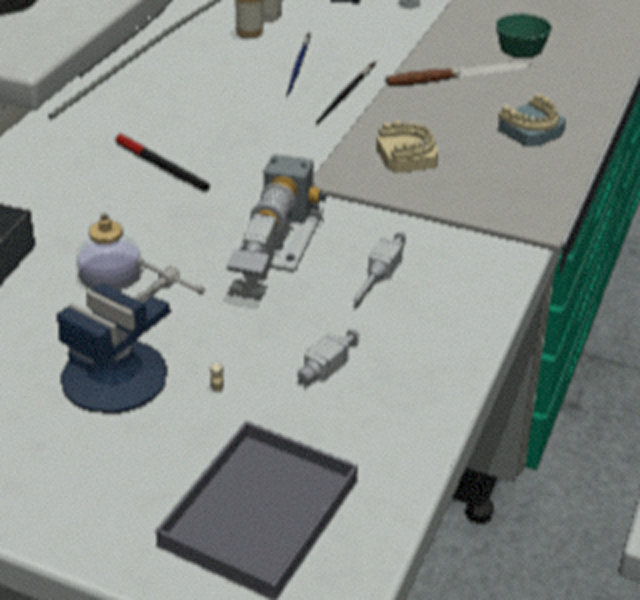

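```bash
python3 -m pendant '[{"claw":1,"dx":136,"dy":247,"dz":0,"twist":0.6},{"claw":1,"dx":273,"dy":495,"dz":0,"twist":1.275},{"claw":1,"dx":273,"dy":495,"dz":0,"twist":1.275},{"claw":1,"dx":273,"dy":495,"dz":0,"twist":1.275},{"claw":1,"dx":273,"dy":495,"dz":0,"twist":1.275},{"claw":1,"dx":273,"dy":495,"dz":0,"twist":1.275},{"claw":1,"dx":273,"dy":495,"dz":0,"twist":1.275},{"claw":1,"dx":273,"dy":495,"dz":0,"twist":1.275}]' 20
```

```text
clock: 2.0
tool_pos: [0.4545, -0.2163, 0.2188]
eef_rot: [0.684, 0.73, 0.0, 0.0]
contact_force: [0.3, -0.3, -0.2]
opening: 0.999
finger_force: 0.0
```

```bash
python3 -m pendant '[{"claw":1,"dx":78,"dy":143,"dz":0,"twist":0.07},{"claw":1,"dx":78,"dy":143,"dz":0,"twist":0.07},{"claw":1,"dx":78,"dy":143,"dz":0,"twist":0.07},{"claw":1,"dx":78,"dy":143,"dz":0,"twist":0.07},{"claw":1,"dx":78,"dy":143,"dz":0,"twist":0.07}]'
cat >> h.py <<'E'
def wpose():
    s=r.get_state(); T=np.eye(4); T[:3,:3]=R.from_quat(s["eef_rot"]).as_matrix(); T[:3,3]=s["tool_pos"]; return T@np.array(eyes.camera_info("wrist")["T_tool_cam"])
def wray(px):
    K=np.array(eyes.camera_info("wrist")["K"]); e=(np.asarray(px,float)-K[:2,2])/K[0,0]; t=np.linalg.norm(e,axis=-1,keepdims=True)
    return np.concatenate([e/np.maximum(t,1e-9)*np.sin(t),np.cos(t)],-1)
def wat_z(T,px,z):
    d=wray(px)@T[:3,:3].T; return T[:3,3]+d*(z-T[2,3])/d[...,2:3]
def wcloud():
    T=wpose(); im,d=eyes.snapshot("wrist"); v,u=np.mgrid[:480,:640]; ry=wray(np.stack([u,v],-1))
    P=ry/ry[...,2:3]*d[...,None]; return T,im,d,P@T[:3,:3].T+T[:3,3]
E
python3 - <<'E'
from h import *
T,im,d,P=wcloud(); cv2.imwrite("pics/w1.png",im); np.save("w1.npy",P)
print(r.get_state()["q"],r.get_state()["tool_pos"])
for q,z in [("mouth",.048),("sleeve_grip",.048),("fan_body",.048),("coupler",0),("needle_body",.011),("needle_nozzle",.011)]:
    for k in nets.place_of("wrist",q)[:2]:
        px=np.array(k["position"])*[640,480]; print(q,round(k["confidence"],2),px.round(),wat_z(T,px,z).round(4))
def rng(n,a):print(n,np.round(a,4))
# radial profile: bin along y, take the median x of the high points
X,Y,Z=P[...,0],P[...,1],P[...,2]; ok=(d>0)&(Z>.03)&(Z<.09)&(X>.49)&(X<.59)
for y in np.arange(-.16,.04,.008):
    m=ok&(abs(Y-y)<.004)
    if m.sum()>20: print(y.round(3),m.sum(),"x",np.percentile(X[m],[1,99]).round(4),"mid",np.mean(np.percentile(X[m],[1,99])).round(4),"ztop",np.percentile(Z[m],97).round(4))
E
```

```text
clock: 2.5
tool_pos: [0.5327, -0.0722, 0.2186]
eef_rot: [0.658, 0.753, 0.001, 0.0]
contact_force: [-0.8, -0.7, -0.2]
opening: 1.001
finger_force: 0.0
[ 0.36761292  0.60888877 -0.51232918  1.82225854  0.39685096  0.81442082
 -0.21488997] [ 0.5313718  -0.07514089  0.21829031]
mouth 0.63 [318. 189.] [ 0.5309 -0.0524  0.048 ]
sleeve_grip 0.65 [317. 214.] [ 0.5327 -0.0758  0.048 ]
fan_body 0.63 [317. 166.] [ 0.5267 -0.0314  0.048 ]
coupler 0.91 [318. 180.] [ 0.531 -0.051  0.   ]
needle_body 0.7 [214. 207.] [ 0.4252 -0.0914  0.011 ]
needle_body 0.48 [319. 184.] [ 0.5322 -0.0529  0.011 ]
needle_nozzle 0.89 [210. 224.] [ 0.4221 -0.1098  0.011 ]
-0.144 95 x [0.5218 0.5562] mid 0.539 ztop 0.0657
-0.136 401 x [0.5054 0.5637] mid 0.5345 ztop 0.0664
-0.128 488 x [0.5045 0.5624] mid 0.5334 ztop 0.0675
-0.12 407 x [0.5144 0.5619] mid 0.5381 ztop 0.0666
-0.112 583 x [0.5188 0.5609] mid 0.5399 ztop 0.0658
-0.104 244 x [0.5271 0.5575] mid 0.5423 ztop 0.0604
-0.096 162 x [0.5195 0.5474] mid 0.5335 ztop 0.0636
-0.088 322 x [0.5198 0.5523] mid 0.536 ztop 0.0642
-0.08 268 x [0.5201 0.5487] mid 0.5344 ztop 0.0625
-0.072 278 x [0.5186 0.5477] mid 0.5332 ztop 0.0626
-0.064 286 x [0.5163 0.5468] mid 0.5315 ztop 0.063
-0.056 350 x [0.515  0.5472] mid 0.5311 ztop 0.0646
-0.048 203 x [0.5192 0.5408] mid 0.53 ztop 0.058
-0.04 226 x [0.5182 0.5401] mid 0.5292 ztop 0.0576
-0.032 228 x [0.5172 0.5391] mid 0.5281 ztop 0.0568
-0.024 227 x [0.5161 0.538 ] mid 0.5271 ztop 0.0557
-0.016 217 x [0.5155 0.5369] mid 0.5262 ztop 0.0549
-0.008 221 x [0.5084 0.5397] mid 0.5241 ztop 0.0491
0.0 328 x [0.5073 0.5403] mid 0.5238 ztop 0.0462
0.008 322 x [0.5063 0.5391] mid 0.5227 ztop 0.0456
0.016 155 x [0.5066 0.5384] mid 0.5225 ztop 0.0446
```

View pics/w1.png

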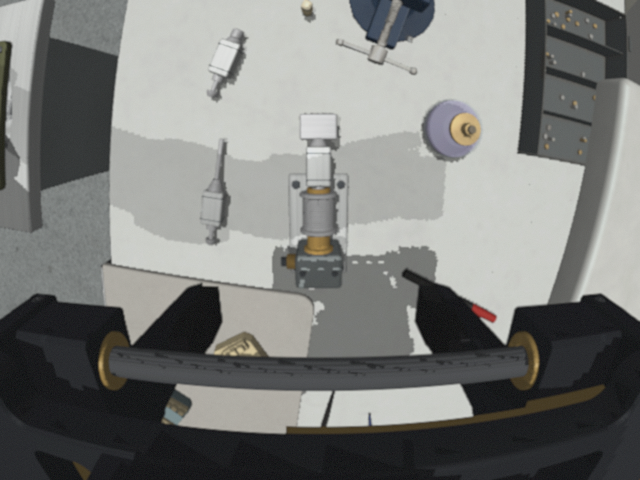

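```bash
python3 -m pendant '[{"claw":0.7,"dx":1.5,"dy":1,"dz":-50,"twist":0},{"claw":0.7,"dx":1.5,"dy":1,"dz":-100,"twist":0},{"claw":0.7,"dx":1.5,"dy":1,"dz":-150,"twist":0},{"claw":0.6,"dx":1.5,"dy":1,"dz":-175,"twist":0},{"claw":0.6,"dx":1.5,"dy":1,"dz":-189,"twist":0},{"claw":0.6,"dx":1.5,"dy":1,"dz":-189,"twist":0}]' 25
python3 -m pendant '[{"claw":0.2,"dx":0,"dy":0,"dz":0,"twist":0},{"claw":0.2,"dx":0,"dy":0,"dz":0,"twist":0},{"claw":0.2,"dx":0,"dy":0,"dz":0,"twist":0},{"claw":0.2,"dx":0,"dy":0,"dz":0,"twist":0}]' 25
```

```text
clock: 3.45
tool_pos: [0.5315, -0.0746, 0.0276]
eef_rot: [0.66, 0.751, -0.001, -0.001]
contact_force: [0.1, 0.4, -0.1]
opening: 0.599
finger_force: 0.0
clock: 3.85
tool_pos: [0.5331, -0.0743, 0.0305]
eef_rot: [0.66, 0.751, -0.0, 0.0]
contact_force: [-1.1, -0.4, 6.4]
opening: 0.334
finger_force: 25.0
```

```bash
python3 -m pendant '[{"claw":0.2,"dx":0.5,"dy":-4,"dz":0,"twist":0},{"claw":0.2,"dx":1,"dy":-8,"dz":0,"twist":0},{"claw":0.2,"dx":1.6,"dy":-12,"dz":0,"twist":0},{"claw":0.2,"dx":2,"dy":-15,"dz":0,"twist":0},{"claw":0.2,"dx":2,"dy":-15.5,"dz":0,"twist":0},{"claw":0.2,"dx":2,"dy":-15.5,"dz":0,"twist":0}]' 25
```

```text
clock: 4.45
tool_pos: [0.535, -0.0883, 0.0305]
eef_rot: [0.66, 0.751, 0.001, -0.0]
contact_force: [-2.7, 1.9, 8.5]
opening: 0.333
finger_force: 25.0
```

```bash
python3 -m pendant '[{"claw":0.2,"dx":0.2,"dy":-1.5,"dz":0,"twist":0},{"claw":0.7,"dx":0.2,"dy":-1,"dz":0,"twist":0},{"claw":0.7,"dx":0,"dy":0,"dz":0,"twist":0},{"claw":0.7,"dx":0,"dy":0,"dz":0,"twist":0},{"claw":0.7,"dx":0,"dy":0,"dz":50,"twist":0},{"claw":0.7,"dx":0,"dy":30,"dz":100,"twist":0},{"claw":0.7,"dx":-4,"dy":60,"dz":110,"twist":0},{"claw":0.7,"dx":-4,"dy":60,"dz":110,"twist":0}]' 25
cat > prof.py <<'E'
from h import *
T,im,d,P=wcloud(); cv2.imwrite("pics/w2.png",im); print(r.get_state()["tool_pos"])
X,Y,Z=P[...,0],P[...,1],P[...,2]; ok=(d>0)&(Z>.03)&(Z<.09)&(X>.49)&(X<.59)
for y in np.arange(-.13,.03,.004):
    m=ok&(abs(Y-y)<.002)
    if m.sum()>20: print(y.round(3),m.sum(),"x",np.percentile(X[m],[1,99]).round(4),"mid",np.mean(np.percentile(X[m],[1,99])).round(4),"ztop",np.percentile(Z[m],97).round(4))
E
python3 prof.py
```

```text
clock: 5.25
tool_pos: [0.5333, -0.0234, 0.1427]
eef_rot: [0.658, 0.753, 0.004, 0.001]
contact_force: [0.5, 0.8, 0.1]
opening: 0.7
finger_force: 0.0
[ 0.53219964 -0.0268069   0.1410297 ]
-0.13 76 x [0.5034 0.5172] mid 0.5103 ztop 0.0417
-0.126 86 x [0.5046 0.5176] mid 0.5111 ztop 0.0407
-0.122 65 x [0.5091 0.5328] mid 0.5209 ztop 0.0653
-0.118 179 x [0.5173 0.561 ] mid 0.5391 ztop 0.066
-0.114 429 x [0.5179 0.5605] mid 0.5392 ztop 0.0659
-0.11 390 x [0.5274 0.5609] mid 0.5441 ztop 0.0651
-0.106 157 x [0.5213 0.558 ] mid 0.5396 ztop 0.0646
-0.102 250 x [0.5235 0.5549] mid 0.5392 ztop 0.0645
-0.098 163 x [0.5231 0.5517] mid 0.5374 ztop 0.0624
-0.094 163 x [0.5226 0.5505] mid 0.5366 ztop 0.0626
-0.09 161 x [0.5213 0.55  ] mid 0.5356 ztop 0.0623
-0.086 171 x [0.5209 0.5495] mid 0.5352 ztop 0.0623
-0.082 168 x [0.5201 0.5488] mid 0.5344 ztop 0.0625
-0.078 177 x [0.5199 0.5483] mid 0.5341 ztop 0.0623
-0.074 130 x [0.5166 0.5474] mid 0.532 ztop 0.0632
-0.07 341 x [0.5167 0.549 ] mid 0.5328 ztop 0.0645
-0.066 254 x [0.5187 0.5498] mid 0.5342 ztop 0.0604
-0.062 177 x [0.5181 0.5459] mid 0.532 
[... 335 characters left out ...]
 [0.5169 0.5389] mid 0.5279 ztop 0.0566
-0.03 172 x [0.5164 0.5384] mid 0.5274 ztop 0.0562
-0.026 171 x [0.516  0.5377] mid 0.5269 ztop 0.0559
-0.022 170 x [0.5155 0.5373] mid 0.5264 ztop 0.0554
-0.018 180 x [0.515  0.5367] mid 0.5258 ztop 0.055
-0.014 203 x [0.5165 0.5362] mid 0.5263 ztop 0.0541
-0.01 139 x [0.5093 0.533 ] mid 0.5211 ztop 0.0503
-0.006 207 x [0.508  0.5395] mid 0.5237 ztop 0.0473
-0.002 261 x [0.5075 0.5404] mid 0.524 ztop 0.0464
0.002 255 x [0.5062 0.5398] mid 0.523 ztop 0.0457
0.006 265 x [0.5057 0.5392] mid 0.5225 ztop 0.0452
0.01 263 x [0.5053 0.5386] mid 0.522 ztop 0.045
0.014 244 x [0.5059 0.5382] mid 0.5221 ztop 0.0442
0.018 67 x [0.5202 0.5377] mid 0.529 ztop 0.0439
```

```bash
python3 -m pendant '[{"claw":0.6,"dx":-3,"dy":-3,"dz":-50,"twist":0},{"claw":0.6,"dx":-3,"dy":-3,"dz":-90,"twist":0},{"claw":0.5,"dx":-3,"dy":-3,"dz":-103,"twist":0},{"claw":0.5,"dx":-3,"dy":-3,"dz":-103,"twist":0},{"claw":0.1,"dx":-3,"dy":-3,"dz":-103,"twist":0},{"claw":0.1,"dx":-3,"dy":-3,"dz":-103,"twist":0},{"claw":0.1,"dx":-3,"dy":-3,"dz":-103,"twist":0},{"claw":0.1,"dx":-3,"dy":-3,"dz":-103,"twist":0}]' 30
```

```text
clock: 6.1
tool_pos: [0.5287, -0.0326, 0.0373]
eef_rot: [0.66, 0.751, 0.001, 0.001]
contact_force: [-0.9, -0.3, 1.1]
opening: 0.16
finger_force: 0.0
```

```bash
python3 -m pendant '[{"claw":0.1,"dx":0,"dy":0,"dz":0,"twist":0},{"claw":0.1,"dx":-0.7,"dy":5,"dz":0,"twist":0},{"claw":0.1,"dx":-1.3,"dy":10,"dz":-0.5,"twist":0},{"claw":0.1,"dx":-2,"dy":15,"dz":-1,"twist":0},{"claw":0.1,"dx":-2.7,"dy":20,"dz":-1,"twist":0},{"claw":0.1,"dx":-4,"dy":30,"dz":-1,"twist":0},{"claw":0.1,"dx":-5,"dy":40,"dz":0,"twist":0},{"claw":0.1,"dx":-5,"dy":40,"dz":0,"twist":0}]' 30
```

```text
clock: 6.9
tool_pos: [0.5232, 0.0105, 0.0367]
eef_rot: [0.659, 0.752, 0.001, -0.0]
contact_force: [0.3, -0.4, -0.3]
opening: 0.1
finger_force: 0.0
```

```bash
python3 - <<'E'
from h import *
T,im,d,P=wcloud(); cv2.imwrite("pics/w3.png",im); print(r.get_state()["tool_pos"],r.get_state()["opening"])
im2,_=eyes.snapshot("side"); a=cv2.resize(im2[150:330,220:440],(586,480),interpolation=cv2.INTER_CUBIC)
cv2.imwrite("pics/s3.png",cv2.resize(np.hstack([cv2.resize(im,(640,480)),a]),(800,313)))
E
```

```text
[0.5231474  0.00902378 0.03657646] 0.10161695457446987
```

View pics/s3.png

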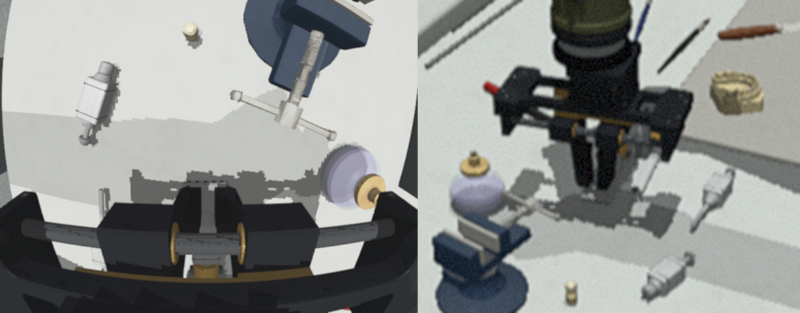

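```bash
python3 -m pendant '[{"claw":0.1,"dx":0,"dy":0,"dz":0,"twist":0},{"claw":0.3,"dx":0,"dy":0,"dz":0,"twist":0},{"claw":0.7,"dx":0,"dy":0,"dz":0,"twist":0},{"claw":0.7,"dx":0,"dy":0,"dz":0,"twist":0},{"claw":0.7,"dx":0,"dy":0,"dz":50,"twist":0},{"claw":0.7,"dx":0,"dy":-10,"dz":100,"twist":0},{"claw":0.7,"dx":3,"dy":-25,"dz":130,"twist":0},{"claw":0.7,"dx":3,"dy":-25,"dz":130,"twist":0}]' 30
python3 prof.py
```

```text
clock: 7.8
tool_pos: [0.5291, -0.0197, 0.1702]
eef_rot: [0.662, 0.75, 0.002, 0.003]
contact_force: [0.1, -0.5, -0.4]
opening: 0.695
finger_force: 0.0
[ 0.52746452 -0.0187174   0.16809827]
-0.13 237 x [0.5042 0.563 ] mid 0.5336 ztop 0.0675
-0.126 271 x [0.5042 0.5623] mid 0.5332 ztop 0.0674
-0.122 238 x [0.51   0.5616] mid 0.5358 ztop 0.0669
-0.118 201 x [0.5179 0.561 ] mid 0.5394 ztop 0.0663
-0.114 357 x [0.518  0.5598] mid 0.5389 ztop 0.066
-0.11 292 x [0.5253 0.5607] mid 0.543 ztop 0.0649
-0.106 159 x [0.521  0.5581] mid 0.5395 ztop 0.0645
-0.102 213 x [0.5226 0.5549] mid 0.5388 ztop 0.0642
-0.098 146 x [0.5225 0.5521] mid 0.5373 ztop 0.0621
-0.094 144 x [0.5216 0.5512] mid 0.5364 ztop 0.0623
-0.09 141 x [0.5213 0.5506] mid 0.536 ztop 0.0624
-0.086 153 x [0.5209 0.5502] mid 0.5356 ztop 0.0627
-0.082 146 x [0.5205 0.5497] mid 0.5351 ztop 0.0624
-0.078 148 x [0.5202 0.5491] mid 0.5346 ztop 0.0626
-0.074 116 x [0.5172 0.5478] mid 0.5325 ztop 0.0632
-0.07 262 x [0.5172 0.5494] mid 0.5333 ztop 0.065
-0.066 211 x [0.5189 0.5494] mid 0.5342 ztop 0.062
-0.062 160 x [0.5184 0.5461] mid 0.53
[... 337 characters left out ...]
 [0.5171 0.5396] mid 0.5284 ztop 0.0566
-0.03 141 x [0.5166 0.5391] mid 0.5279 ztop 0.0563
-0.026 145 x [0.5162 0.5387] mid 0.5274 ztop 0.0556
-0.022 147 x [0.5158 0.5381] mid 0.527 ztop 0.0551
-0.018 150 x [0.5153 0.5377] mid 0.5265 ztop 0.0547
-0.014 164 x [0.5158 0.5356] mid 0.5257 ztop 0.0543
-0.01 109 x [0.5093 0.5329] mid 0.5211 ztop 0.05
-0.006 179 x [0.5071 0.5396] mid 0.5234 ztop 0.047
-0.002 213 x [0.5068 0.5406] mid 0.5237 ztop 0.0462
0.002 215 x [0.507 0.54 ] mid 0.5235 ztop 0.0458
0.006 213 x [0.5066 0.5396] mid 0.5231 ztop 0.0451
0.01 213 x [0.5062 0.539 ] mid 0.5226 ztop 0.0447
0.014 203 x [0.5066 0.5383] mid 0.5225 ztop 0.0443
0.018 59 x [0.5183 0.5382] mid 0.5283 ztop 0.0434
```

View pics/w2.png

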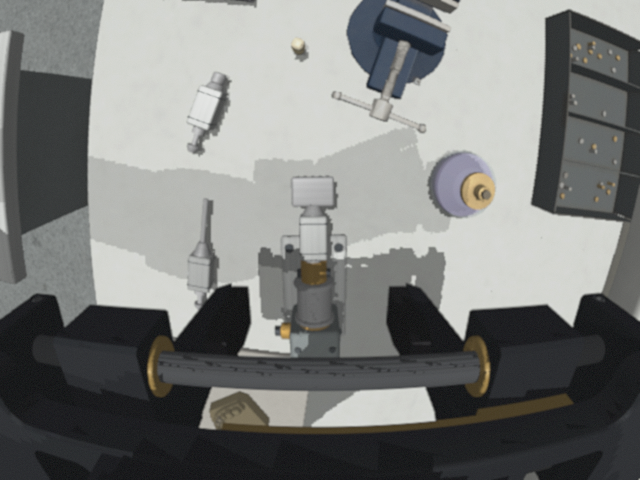

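```bash
python3 - <<'E'
from h import *
im=cv2.imread("pics/w3.png"); cv2.imwrite("pics/w3c.png",cv2.resize(im[250:450,180:480],(800,533),interpolation=cv2.INTER_CUBIC))
E
```

```text
(no output)
```

View pics/w3c.png

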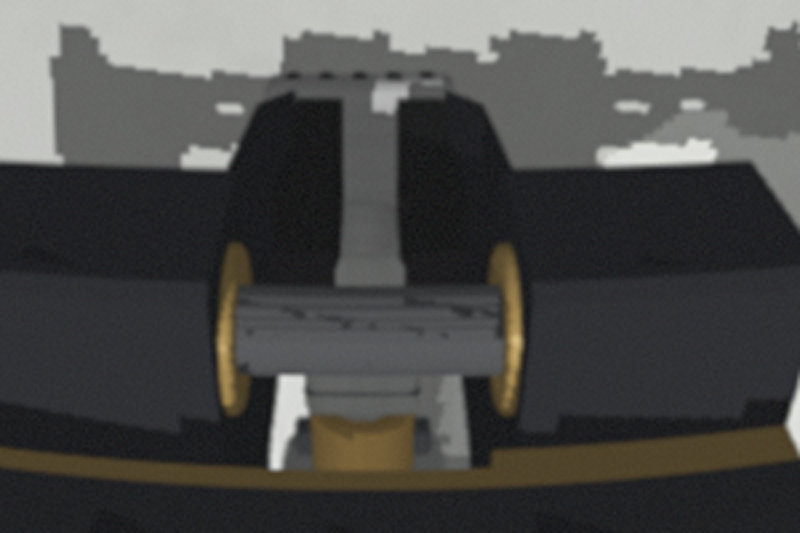

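```bash
python3 -m pendant '[{"claw":0.6,"dx":2,"dy":-15,"dz":-50,"twist":0},{"claw":0.6,"dx":2,"dy":-15,"dz":-100,"twist":0},{"claw":0.5,"dx":2,"dy":-15,"dz":-140,"twist":0},{"claw":0.5,"dx":2,"dy":-15,"dz":-152,"twist":0},{"claw":0.5,"dx":2,"dy":-15,"dz":-152,"twist":0},{"claw":0.1,"dx":2,"dy":-15,"dz":-152,"twist":0},{"claw":0.1,"dx":2,"dy":-15,"dz":-152,"twist":0},{"claw":0.1,"dx":2,"dy":-15,"dz":-152,"twist":0}]' 30
python3 -m pendant '[{"claw":0.1,"dx":0,"dy":0,"dz":0,"twist":0},{"claw":0.1,"dx":0,"dy":0,"dz":0,"twist":0}]' 30
```

```text
clock: 8.65
tool_pos: [0.5287, -0.0323, 0.016]
eef_rot: [0.66, 0.751, 0.001, 0.001]
contact_force: [-4.2, 1.2, 2.3]
opening: 0.254
finger_force: 5.3
clock: 8.85
tool_pos: [0.5283, -0.0323, 0.0157]
eef_rot: [0.66, 0.751, 0.0, 0.0]
contact_force: [-2.1, 0.5, 7.6]
opening: 0.248
finger_force: 30.0
```

```bash
python3 -m pendant '[{"claw":0.1,"dx":-0.7,"dy":5,"dz":0,"twist":0},{"claw":0.1,"dx":-1.3,"dy":10,"dz":-0.5,"twist":0},{"claw":0.1,"dx":-2,"dy":15,"dz":-1,"twist":0},{"claw":0.1,"dx":-2.7,"dy":20,"dz":-1.5,"twist":0},{"claw":0.1,"dx":-4,"dy":30,"dz":-1.5,"twist":0},{"claw":0.1,"dx":-5,"dy":40,"dz":0,"twist":0},{"claw":0.1,"dx":-5,"dy":40,"dz":40,"twist":0},{"claw":0.1,"dx":-5,"dy":40,"dz":80,"twist":0}]' 30
```

```text
clock: 9.65
tool_pos: [0.5219, 0.01, 0.0944]
eef_rot: [0.659, 0.752, -0.001, -0.002]
contact_force: [0.3, 0.6, -1.0]
opening: 0.247
finger_force: 30.0
```

```bash
python3 -m pendant '[{"claw":0.1,"dx":-24,"dy":44,"dz":0,"twist":-0.1},{"claw":0.1,"dx":-48,"dy":88,"dz":0,"twist":-0.2},{"claw":0.1,"dx":-72,"dy":132,"dz":0,"twist":-0.23},{"claw":0.1,"dx":-95,"dy":176,"dz":0,"twist":-0.23},{"claw":0.1,"dx":-116,"dy":222,"dz":0,"twist":-0.23},{"claw":0.1,"dx":-116,"dy":222,"dz":0,"twist":-0.23},{"claw":0.1,"dx":-116,"dy":222,"dz":-40,"twist":-0.23},{"claw":0.1,"dx":-116,"dy":222,"dz":-80,"twist":-0.23}]' 30
python3 -m pendant '[{"claw":0.1,"dx":0,"dy":0,"dz":-15,"twist":0},{"claw":0.1,"dx":0,"dy":0,"dz":-25,"twist":0},{"claw":0.1,"dx":0,"dy":0,"dz":-25,"twist":0}]' 30
```

```text
clock: 10.45
tool_pos: [0.4075, 0.232, 0.0144]
eef_rot: [0.741, 0.671, 0.002, -0.0]
contact_force: [0.4, -0.5, -1.1]
opening: 0.242
finger_force: 30.0
clock: 10.75
tool_pos: [0.4059, 0.2301, -0.0121]
eef_rot: [0.741, 0.671, -0.001, -0.0]
contact_force: [-0.4, 0.4, -0.7]
opening: 0.246
finger_force: 30.0
```

```bash
python3 -m pendant '[{"claw":0.1,"dx":0,"dy":0,"dz":-2,"twist":0},{"claw":0.4,"dx":0,"dy":0,"dz":-2,"twist":0},{"claw":0.4,"dx":0,"dy":0,"dz":-2,"twist":0},{"claw":0.4,"dx":0,"dy":0,"dz":-2,"twist":0},{"claw":0.4,"dx":0,"dy":0,"dz":40,"twist":0},{"claw":0.5,"dx":0,"dy":0,"dz":90,"twist":0},{"claw":0.5,"dx":0,"dy":-30,"dz":120,"twist":0},{"claw":0.5,"dx":0,"dy":-30,"dz":120,"twist":0}]' 30
python3 - <<'E'
from h import *
T,im,d,P=wcloud(); cv2.imwrite("pics/w4.png",im); print(r.get_state()["tool_pos"])
X,Y,Z=P[...,0],P[...,1],P[...,2]
m=(d>0)&(abs(X-.407)<.035)&(abs(Y-.234)<.055)
print("tray z top",np.percentile(Z[m],[50,90,99]).round(4)); mm=m&(Z>.012)
w=np.argwhere(mm); print(P[mm].mean(0),np.percentile(X[mm],[2,98]),np.percentile(Y[mm],[2,98]))
im,d,P=cloud("top"); X,Y,Z=P[...,0],P[...,1],P[...,2]
for q in("needle_nozzle","needle_body","fan_body"):
    for cam,f in(("top",None),):
        for k in nets.place_of(cam,q)[:2]:
            px=np.array(k["position"])*[640,480]; print(q,k["confidence"],at_z(cam,px,.011 if q[0]=="n" else .014))
E
```

```text
clock: 11.55
tool_pos: [0.4085, 0.1958, 0.1126]
eef_rot: [0.744, 0.668, 0.001, 0.002]
contact_force: [0.2, -0.3, -0.3]
opening: 0.494
finger_force: 0.0
[0.40808601 0.19784447 0.1111344 ]
tray z top [0.2134 0.2377 0.2405]
[0.40585127 0.21906535 0.20069403] [0.37331996 0.44112618] [0.19263019 0.26310335]
needle_nozzle 0.72 [ 0.42490696 -0.10946526  0.011     ]
needle_body 0.6 [ 0.41968614 -0.09811692  0.011     ]
```

```bash
python3 -m pendant '[{"claw":0.5,"dx":2,"dy":-40,"dz":20,"twist":0.03},{"claw":0.5,"dx":5,"dy":-90,"dz":40,"twist":0.03},{"claw":0.5,"dx":8,"dy":-140,"dz":50,"twist":0.03},{"claw":0.5,"dx":11,"dy":-190,"dz":60,"twist":0.03},{"claw":0.5,"dx":14,"dy":-240,"dz":60,"twist":0.03},{"claw":0.5,"dx":17,"dy":-280,"dz":60,"twist":0.03},{"claw":0.5,"dx":17,"dy":-300,"dz":60,"twist":0.03},{"claw":0.5,"dx":17,"dy":-300,"dz":60,"twist":0.03}]' 30
python3 - <<'E'
from h import *
s=r.get_state(); print(s["tool_pos"],s["eef_rot"])
T,im,d,P=wcloud(); cv2.imwrite("pics/w5.png",im)
X,Y,Z=P[...,0],P[...,1],P[...,2]
ok=(d>0)&(Z>.008)&(Z<.035)&(X>.39)&(X<.46)
for y in np.arange(-.16,.0,.008):
    m=ok&(abs(Y-y)<.004)
    if m.sum()>8: print(y.round(3),m.sum(),"x",np.percentile(X[m],[2,98]).round(4),"mid",np.mean(np.percentile(X[m],[2,98])).round(4),"ztop",np.percentile(Z[m],95).round(4))
for q in("needle_nozzle","needle_body"):
    for k in nets.place_of("wrist",q)[:2]:
        px=np.array(k["position"])*[640,480]; print(q,k["confidence"],px.round(),wat_z(T,px,.011))
im,d,P=cloud("top"); X,Y,Z=P[...,0],P[...,1],P[...,2]; cv2.imwrite("pics/top5.png",im)
m=(abs(X-.407)<.05)&(abs(Y-.234)<.06)&(Z>.010)&(Z<.05); m&=(abs(X-.407)<.04)&(abs(Y-.234)<.055)
print("in tray",m.sum(),P[m].mean(0).round(4),np.percentile(P[m],[2,98],axis=0).round(4))
a=cv2.resize(im[260:350,160:340],(800,400),interpolation=cv2.INTER_CUBIC); cv2.imwrite("pics/c5.png",a)
E
```

```text
clock: 12.6
tool_pos: [0.4235, -0.103, 0.1681]
eef_rot: [0.734, 0.68, -0.001, -0.001]
contact_force: [0.6, 0.2, 0.8]
opening: 0.505
finger_force: 0.0
[ 0.42352557 -0.10303681  0.16813736] [ 7.33600334e-01  6.79579942e-01 -1.05628017e-03 -7.33088394e-04]
-0.128 97 x [0.4174 0.4282] mid 0.4228 ztop 0.0166
-0.12 43 x [0.4215 0.4259] mid 0.4237 ztop 0.0133
-0.112 81 x [0.4185 0.4315] mid 0.425 ztop 0.0206
-0.104 220 x [0.4141 0.4349] mid 0.4245 ztop 0.0223
-0.096 228 x [0.414 0.435] mid 0.4245 ztop 0.0224
-0.088 227 x [0.4146 0.4351] mid 0.4249 ztop 0.0223
-0.08 240 x [0.4149 0.4357] mid 0.4253 ztop 0.0223
-0.072 221 x [0.4157 0.4352] mid 0.4255 ztop 0.022
-0.064 124 x [0.4195 0.431 ] mid 0.4252 ztop 0.0171
-0.056 60 x [0.4231 0.4284] mid 0.4257 ztop 0.0134
-0.048 60 x [0.4234 0.4286] mid 0.426 ztop 0.0135
-0.04 56 x [0.424  0.4287] mid 0.4263 ztop 0.0137
-0.032 63 x [0.4238 0.4293] mid 0.4265 ztop 0.0137
-0.024 57 x [0.4244 0.4294] mid 0.4269 ztop 0.0136
-0.016 10 x [0.4249 0.4291] mid 0.427 ztop 0.013
needle_nozzle 0.62 [320. 220.] [ 0.42484407 -0.10936611  0.011     ]
needle_body 0.86 [319. 199.] [ 0.42533322 -0.09003792  0.011     ]
in tray 587 [0.4081 0.2417 0.0203] [[0.3954 0.1908 0.0131]
 [0.4264 0.2768 0.0273]]
```

View pics/c5.png

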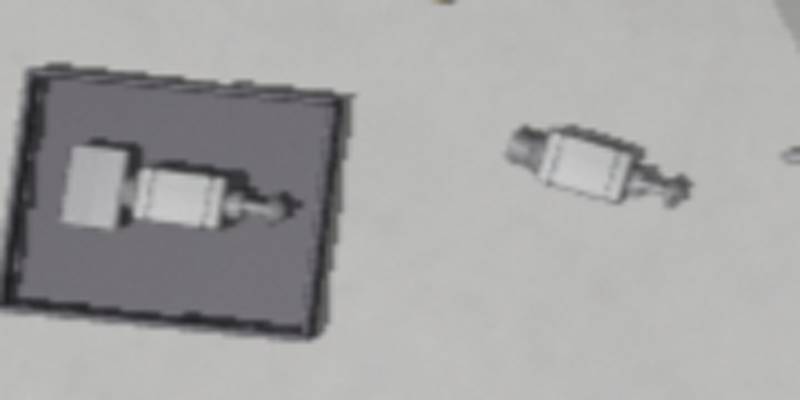

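```bash
python3 -m pendant '[{"claw":0.5,"dx":1,"dy":12,"dz":-50,"twist":0.039},{"claw":0.5,"dx":1,"dy":12,"dz":-100,"twist":0.039},{"claw":0.5,"dx":1,"dy":12,"dz":-130,"twist":0.039},{"claw":0.5,"dx":1,"dy":12,"dz":-130,"twist":0.039},{"claw":0.5,"dx":1,"dy":12,"dz":-130,"twist":0.039}]' 30
python3 - <<'E'
from h import *
for i in range(3):
    s=r.get_state(); print(s["tool_pos"],2*np.arctan2(s["eef_rot"][1],s["eef_rot"][0])); eyes.snapshot("top")
E
```

```text
clock: 13.3
tool_pos: [0.4253, -0.0866, 0.0397]
eef_rot: [0.717, 0.697, -0.0, -0.0]
contact_force: [-0.3, 0.2, 0.2]
opening: 0.499
finger_force: 0.0
[ 0.42528375 -0.08661626  0.03965211] 1.5426267163528484
[ 0.42589777 -0.08688689  0.04040172] 1.5412394834217369
[ 0.42624637 -0.08725859  0.04083413] 1.5401316432495264
```

```bash
python3 -m pendant '[{"claw":0.5,"dx":-1,"dy":-2,"dz":-30,"twist":-0.007},{"claw":0.5,"dx":-1,"dy":-2,"dz":-50,"twist":-0.007},{"claw":0.5,"dx":-1,"dy":-2,"dz":-56,"twist":-0.007},{"claw":0.1,"dx":-1,"dy":-2,"dz":-56,"twist":-0.007},{"claw":0.1,"dx":-1,"dy":-2,"dz":-56,"twist":-0.007},{"claw":0.1,"dx":-1,"dy":-2,"dz":-56,"twist":-0.007},{"claw":0.1,"dx":-1,"dy":-2,"dz":-56,"twist":-0.007}]' 30
python3 -m pendant '[{"claw":0.1,"dx":0,"dy":0,"dz":0,"twist":0},{"claw":0.1,"dx":0,"dy":0,"dz":0,"twist":0}]' 30
```

```text
clock: 14.15
tool_pos: [0.4248, -0.0907, -0.0155]
eef_rot: [0.721, 0.693, 0.001, 0.001]
contact_force: [-0.0, -0.5, 3.0]
opening: 0.249
finger_force: 30.0
clock: 14.35
tool_pos: [0.4249, -0.0907, -0.0155]
eef_rot: [0.721, 0.693, 0.0, 0.001]
contact_force: [-0.5, -0.9, 7.6]
opening: 0.246
finger_force: 30.0
```

```bash
python3 -m pendant '[{"claw":0.1,"dx":0,"dy":0,"dz":50,"twist":0},{"claw":0.1,"dx":0,"dy":10,"dz":100,"twist":0},{"claw":0.1,"dx":30,"dy":40,"dz":110,"twist":0.1},{"claw":0.1,"dx":65,"dy":75,"dz":110,"twist":0.172},{"claw":0.1,"dx":99,"dy":93,"dz":110,"twist":0.172},{"claw":0.1,"dx":99,"dy":93,"dz":80,"twist":0.172},{"claw":0.1,"dx":99,"dy":93,"dz":60,"twist":0.172},{"claw":0.1,"dx":99,"dy":93,"dz":60,"twist":0.172}]' 40
python3 - <<'E'
from h import *
for i in range(3):
    s=r.get_state(); print(s["tool_pos"],2*np.arctan2(s["eef_rot"][1],s["eef_rot"][0]),s["opening"])
    im,d,P=cloud("top" if i<2 else "side")
cv2.imwrite("pics/s6.png",cv2.resize(im[150:330,220:440],(782,640))[:600])
E
```

```text
clock: 15.15
tool_pos: [0.5219, 0.003, 0.0421]
eef_rot: [0.658, 0.753, -0.001, -0.001]
contact_force: [-1.0, 0.1, 0.0]
opening: 0.246
finger_force: 40.0
[0.52191413 0.00296577 0.04205202] 1.7054228284462127 0.2462753218294452
[0.52175338 0.00229608 0.04292813] 1.7047876375734476 0.24204226568545484
[0.52208821 0.00208059 0.04358051] 1.704269497218203 0.2465500423524723
```

View pics/s6.png

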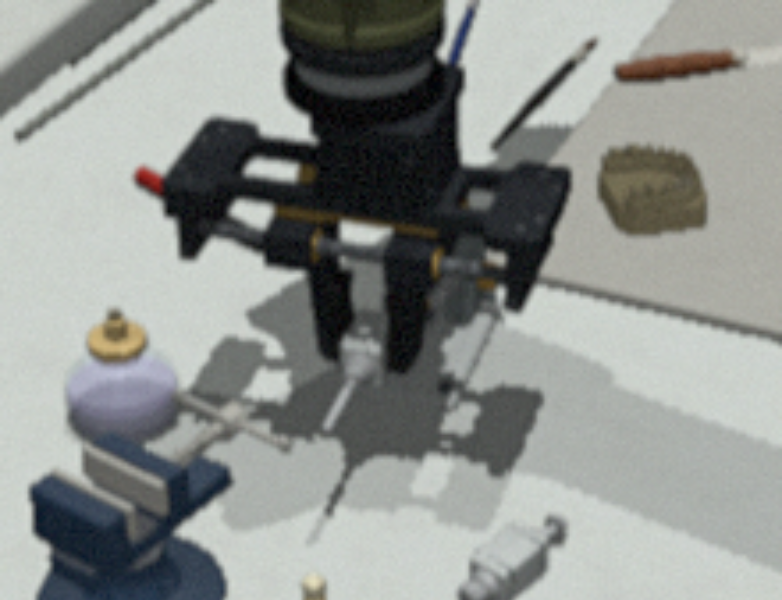

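```bash
python3 -m pendant '[{"claw":0.1,"dx":1.2,"dy":0,"dz":-12,"twist":0},{"claw":0.1,"dx":1.2,"dy":0,"dz":-22,"twist":0},{"claw":0.1,"dx":1.2,"dy":0,"dz":-22,"twist":0},{"claw":0.1,"dx":1.2,"dy":0,"dz":-22,"twist":0}]' 40
python3 - <<'E'
from h import *
for i in range(3):
    s=r.get_state(); print(s["tool_pos"],2*np.arctan2(s["eef_rot"][1],s["eef_rot"][0]),s["contact_force"])
    T,im,d,P=wcloud()
cv2.imwrite("pics/w7.png",im)
E
python3 -m pendant '[{"claw":0.1,"dx":0.7,"dy":-5,"dz":0,"twist":0},{"claw":0.1,"dx":1.3,"dy":-10,"dz":0,"twist":0},{"claw":0.1,"dx":2,"dy":-15,"dz":0,"twist":0},{"claw":0.1,"dx":2.4,"dy":-18,"dz":0,"twist":0}]' 40
```

```text
clock: 15.7
tool_pos: [0.524, 0.0024, 0.0211]
eef_rot: [0.659, 0.753, -0.0, -0.0]
contact_force: [0.4, -0.4, -1.4]
opening: 0.244
finger_force: 40.0
[0.52395539 0.00241531 0.02112262] 1.7037993682807753 [ 0.44668963 -0.36400376 -1.38979261]
[0.52419452 0.00258143 0.02137685] 1.703851951919696 [ 0.51240556 -0.19623678 -0.22666199]
[0.52434795 0.00264624 0.02152754] 1.7038574708540493 [-0.05236759  0.3987663  -0.31236879]
clock: 16.25
tool_pos: [0.5262, -0.0163, 0.0214]
eef_rot: [0.659, 0.752, -0.0, -0.0]
contact_force: [-1.7, -0.0, -0.5]
opening: 0.244
finger_force: 40.0
```

```bash
python3 -m pendant '[{"claw":0.1,"dx":0.6,"dy":-4.5,"dz":0,"twist":0},{"claw":0.1,"dx":1.2,"dy":-9,"dz":0,"twist":0},{"claw":0.1,"dx":1.8,"dy":-13,"dz":0,"twist":0},{"claw":0.1,"dx":2.2,"dy":-16,"dz":0,"twist":0},{"claw":0.1,"dx":2.5,"dy":-18,"dz":0,"twist":0},{"claw":0.1,"dx":2.6,"dy":-19,"dz":0,"twist":0},{"claw":0.1,"dx":2.6,"dy":-19,"dz":0,"twist":0}]' 40
```

```text
clock: 16.95
tool_pos: [0.5284, -0.0331, 0.0213]
eef_rot: [0.658, 0.753, 0.0, -0.001]
contact_force: [-4.6, 4.0, 0.8]
opening: 0.246
finger_force: 40.0
```

```bash
python3 -m pendant '[{"claw":0.1,"dx":0.3,"dy":-2,"dz":0,"twist":0},{"claw":0.1,"dx":0.4,"dy":-3,"dz":0,"twist":0},{"claw":0.1,"dx":0.4,"dy":-3,"dz":0,"twist":0}]' 40
python3 - <<'E'
from h import *
s=r.get_state(); print(s["tool_pos"],s["contact_force"])
for k in nets.place_of("side","needle_nozzle")[:1]: pass
E
```

```text
clock: 17.25
tool_pos: [0.5284, -0.033, 0.0214]
eef_rot: [0.657, 0.754, 0.002, -0.003]
contact_force: [-4.7, 7.7, 0.5]
opening: 0.242
finger_force: 40.0
[ 0.52836753 -0.03304101  0.02139048] [-4.74400575  7.72352073  0.53316209]
```

```bash
python3 -m pendant '[{"claw":0.1,"dx":-0.4,"dy":3,"dz":0,"twist":0},{"claw":0.5,"dx":-0.4,"dy":3,"dz":0,"twist":0},{"claw":0.5,"dx":-0.4,"dy":3,"dz":0,"twist":0},{"claw":0.5,"dx":-0.4,"dy":3,"dz":0,"twist":0},{"claw":0.6,"dx":-0.4,"dy":3,"dz":50,"twist":0},{"claw":0.6,"dx":0,"dy":3,"dz":100,"twist":0},{"claw":0.6,"dx":0,"dy":3,"dz":120,"twist":0},{"claw":0.6,"dx":0,"dy":3,"dz":120,"twist":0}]' 20
sed -i 's/w2.png/w8.png/; s/P\[/P[/' prof.py; python3 prof.py | awk 'NR==1||($1>-0.112&&$1<0.03)'
```

```text
clock: 18.1
tool_pos: [0.5324, -0.0346, 0.1447]
eef_rot: [0.659, 0.752, 0.002, 0.003]
contact_force: [0.6, 0.1, -0.9]
opening: 0.6
finger_force: 0.0
[ 0.53106831 -0.03503354  0.14271444]
-0.11 394 x [0.524  0.5605] mid 0.5422 ztop 0.0649
-0.106 150 x [0.5213 0.5582] mid 0.5397 ztop 0.0648
-0.102 273 x [0.5236 0.5546] mid 0.5391 ztop 0.0648
-0.098 162 x [0.5231 0.5517] mid 0.5374 ztop 0.0623
-0.094 173 x [0.5219 0.5505] mid 0.5362 ztop 0.0624
-0.09 173 x [0.5214 0.5507] mid 0.5361 ztop 0.0624
-0.086 182 x [0.5209 0.55  ] mid 0.5355 ztop 0.0625
-0.082 178 x [0.5206 0.5493] mid 0.535 ztop 0.0623
-0.078 186 x [0.5203 0.5487] mid 0.5345 ztop 0.0625
-0.074 150 x [0.5165 0.5482] mid 0.5324 ztop 0.0631
-0.07 330 x [0.5167 0.5489] mid 0.5328 ztop 0.0648
-0.066 244 x [0.5188 0.5495] mid 0.5342 ztop 0.0599
-0.062 194 x [0.5183 0.546 ] mid 0.5322 ztop 0.0583
-0.058 177 x [0.5209 0.5452] mid 0.533 ztop 0.0585
-0.054 160 x [0.5205 0.5417] mid 0.5311 ztop 0.0587
-0.05 122 x [0.5201 0.541 ] mid 0.5306 ztop 0.0583
-0.046 161 x [0.519  0.5402] mid 0.5296 ztop 0.0579
-0.042 164 x [0.5186 0.5397] mid 0.
[... 180 characters left out ...]
67 x [0.5167 0.5376] mid 0.5271 ztop 0.0562
-0.022 170 x [0.5162 0.537 ] mid 0.5266 ztop 0.0557
-0.018 170 x [0.5157 0.5365] mid 0.5261 ztop 0.0554
-0.014 196 x [0.5167 0.5361] mid 0.5264 ztop 0.0548
-0.01 125 x [0.5187 0.5334] mid 0.526 ztop 0.0504
-0.006 90 x [0.5202 0.5308] mid 0.5255 ztop 0.0486
-0.002 54 x [0.5209 0.5288] mid 0.5249 ztop 0.0465
0.002 38 x [0.5214 0.5262] mid 0.5238 ztop 0.0453
0.006 39 x [0.5209 0.5256] mid 0.5233 ztop 0.0445
0.01 40 x [0.5203 0.5251] mid 0.5227 ztop 0.0438
0.014 43 x [0.5199 0.5253] mid 0.5226 ztop 0.0435
0.018 45 x [0.5193 0.5248] mid 0.5221 ztop 0.0427
0.022 43 x [0.5188 0.5243] mid 0.5215 ztop 0.0427
0.026 32 x [0.5183 0.5223] mid 0.5203 ztop 0.0423
```

```bash
python3 -m pendant '[{"claw":0.6,"dx":4.5,"dy":-52,"dz":0,"twist":0},{"claw":0.6,"dx":4.5,"dy":-52,"dz":-40,"twist":0},{"claw":0.6,"dx":4.5,"dy":-52,"dz":-85,"twist":0},{"claw":0.6,"dx":4.5,"dy":-52,"dz":-115,"twist":0},{"claw":0.6,"dx":4.5,"dy":-52,"dz":-127,"twist":0},{"claw":0.6,"dx":4.5,"dy":-52,"dz":-127,"twist":0},{"claw":0.2,"dx":4.5,"dy":-52,"dz":-127,"twist":0},{"claw":0.2,"dx":4.5,"dy":-52,"dz":-127,"twist":0}]' 20
python3 -m pendant '[{"claw":0.2,"dx":0,"dy":0,"dz":0,"twist":0},{"claw":0.2,"dx":0,"dy":0,"dz":0,"twist":0}]' 20
```

```text
clock: 18.95
tool_pos: [0.5353, -0.0863, 0.0157]
eef_rot: [0.659, 0.753, 0.001, 0.001]
contact_force: [-0.3, -0.5, 0.3]
opening: 0.441
finger_force: 0.0
clock: 19.15
tool_pos: [0.5348, -0.0866, 0.0156]
eef_rot: [0.659, 0.752, 0.0, 0.001]
contact_force: [-1.7, -0.3, 5.2]
opening: 0.337
finger_force: 20.0
```

```bash
python3 -m pendant '[{"claw":0.2,"dx":-0.5,"dy":4,"dz":0,"twist":0},{"claw":0.2,"dx":-1,"dy":8,"dz":0,"twist":0},{"claw":0.2,"dx":-1.4,"dy":11,"dz":0,"twist":0},{"claw":0.2,"dx":-1.6,"dy":12.5,"dz":0,"twist":0},{"claw":0.2,"dx":-1.6,"dy":12.5,"dz":0,"twist":0},{"claw":0.6,"dx":-1.6,"dy":12.5,"dz":0,"twist":0},{"claw":0.6,"dx":-1.6,"dy":12.5,"dz":0,"twist":0},{"claw":0.6,"dx":-1.6,"dy":12.5,"dz":0,"twist":0}]' 20
python3 -m pendant '[{"claw":0.6,"dx":0,"dy":0,"dz":50,"twist":0},{"claw":0.6,"dx":0,"dy":0,"dz":100,"twist":0},{"claw":0.6,"dx":-4,"dy":40,"dz":130,"twist":0},{"claw":0.6,"dx":-4,"dy":40,"dz":130,"twist":0},{"claw":0.6,"dx":-4,"dy":40,"dz":130,"twist":0}]' 20
sed -i 's/w8/w9/' prof.py; python3 prof.py | awk 'NR==1||($1>-0.112&&$1<0.03)'
```

```text
clock: 19.95
tool_pos: [0.5328, -0.0743, 0.0144]
eef_rot: [0.659, 0.752, -0.0, 0.0]
contact_force: [-0.6, 0.3, 0.1]
opening: 0.585
finger_force: 0.0
clock: 20.45
tool_pos: [0.529, -0.0333, 0.1452]
eef_rot: [0.658, 0.753, 0.0, 0.001]
contact_force: [0.3, 0.1, -0.2]
opening: 0.601
finger_force: 0.0
[ 0.52829566 -0.03458372  0.14416036]
-0.11 494 x [0.5248 0.5603] mid 0.5425 ztop 0.065
-0.106 235 x [0.5279 0.557 ] mid 0.5424 ztop 0.0603
-0.102 111 x [0.5278 0.548 ] mid 0.5379 ztop 0.0582
-0.098 99 x [0.5283 0.5475] mid 0.5379 ztop 0.0589
-0.094 44 x [0.5197 0.5441] mid 0.5319 ztop 0.0638
-0.09 244 x [0.5194 0.5518] mid 0.5356 ztop 0.0647
-0.086 226 x [0.5206 0.5519] mid 0.5363 ztop 0.0625
-0.082 178 x [0.5199 0.5489] mid 0.5344 ztop 0.0623
-0.078 183 x [0.5195 0.5482] mid 0.5339 ztop 0.0624
-0.074 192 x [0.5191 0.5485] mid 0.5338 ztop 0.0625
-0.07 182 x [0.5185 0.5478] mid 0.5331 ztop 0.0624
-0.066 191 x [0.518  0.5472] mid 0.5326 ztop 0.0623
-0.062 183 x [0.5176 0.5464] mid 0.532 ztop 0.0621
-0.058 250 x [0.515  0.5463] mid 0.5306 ztop 0.0646
-0.054 338 x [0.5204 0.5483] mid 0.5344 zto
[... 324 characters left out ...]
165 x [0.5165 0.5382] mid 0.5273 ztop 0.0562
-0.022 177 x [0.5158 0.5376] mid 0.5267 ztop 0.0559
-0.018 184 x [0.5153 0.5371] mid 0.5262 ztop 0.0556
-0.014 196 x [0.5164 0.5369] mid 0.5267 ztop 0.0549
-0.01 118 x [0.5187 0.5333] mid 0.526 ztop 0.0507
-0.006 91 x [0.5199 0.5306] mid 0.5253 ztop 0.0485
-0.002 55 x [0.5205 0.5286] mid 0.5246 ztop 0.0469
0.002 39 x [0.5211 0.5261] mid 0.5236 ztop 0.0441
0.006 43 x [0.5205 0.526 ] mid 0.5233 ztop 0.044
0.01 47 x [0.52   0.5255] mid 0.5227 ztop 0.0437
0.014 43 x [0.5195 0.5249] mid 0.5222 ztop 0.0432
0.018 44 x [0.519  0.5244] mid 0.5217 ztop 0.0432
0.022 45 x [0.5184 0.5239] mid 0.5212 ztop 0.0426
0.026 44 x [0.5179 0.5233] mid 0.5206 ztop 0.0416
```

View pics/w9.png

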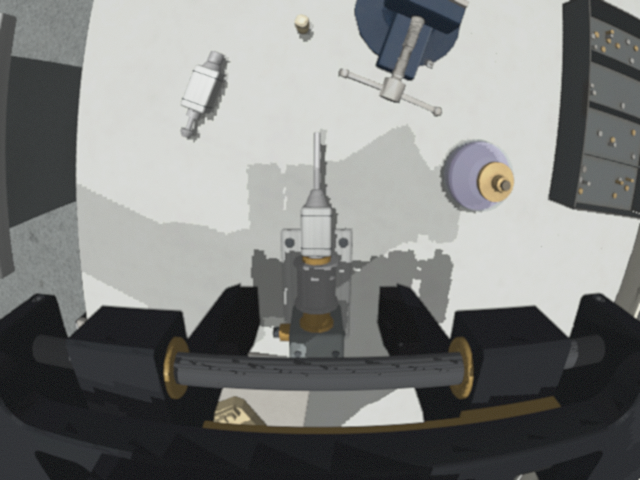

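```bash
python3 -c "
from plant import r
print(r.finish_job())"
```

```text
the job is handed in; nothing more can be done
None
```

The nozzle change is done and handed in at about 20 s: the fan nozzle is in the tray, the needle nozzle is home in the coupler, the sleeve has snapped forward and the gripper is clear; the hand-in returned no verdict.

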